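# Load a sensor housing through its funnel

### The arm

A 7-joint arm with a two-finger parallel gripper is mounted at the origin on the work surface. World frame = base frame: x ahead of the robot, y to its left, z up, the work surface at z = 0. Lengths are in mm, angles in rad, forces in N, time in s.
With the tool pointing down it reaches from about 425 to 1025 mm from the base axis. Payload 9.4 kg.
Tool frame: the origin (TCP) lies between the finger pads; the fingertips stand 8 mm ahead of it and the grasp point (between the pads) lies 11 mm behind it (tcp_to_tips is the distance from the TCP to the fingertips, in mm); x points along the fingers, z is the direction in which the jaws open and shut, and the axes are right-handed (so a half turn about x gives the same grasp; the last joint's range is limited). The gripper opens to 85 mm and grips with 20 to 120 N. Pads are 22 mm wide; open, the fingers measure 114 mm over their backs; the gripper's body (76 mm by 85 mm) begins 54 mm behind the grasp point. The pads swing forward as they close: fully open they stand 13 mm farther back than shut.
Start: joints at [1.057, 0.599, -0.003, 1.599, 0.002, 0.943, -0.08], TCP at [306.697, -656.933, 239.275] pointing down, gripper open.
Joint ranges: [-2.57, 2.57], [-0.35, 1.97], [-1.29, 1.29], [0.11, 2.56], [-1.05, 4.19], [0.11, 1.86], [-2.63, 2.63]. Speed limits (rad/s): [2.22, 2.22, 3.01, 3.01, 3.14, 3.14, 3.14].

### API

Orientations are given as a rotation vector (axis times angle).
In Python, from cell import observe, snapshot, camera_model, sign_off, cut_out, spot_point, tcp_to_tips gives the robot as it stands.
- The arm moves only by the tool apply_moves, never from a script. Its argument "motion" is a list of rows, each a list of 7 numbers: the turn, a rotation vector about the tool's x, y, z in units of 6 degrees (1.0 is 6 degrees), then the shift along the tool's x, y, z in mm, then the opening, from 0 (shut) to 1 (fully open). In form: [[ax, ay, az, x, y, z, fingers], ...]. A call has 1 to 8 rows; each row is the pose to reach, as a shift and turn from the pose commanded when the call began, along the tool's axes at that moment; what a row does not reach only later rows make up. A row lasts 1/8 s, in which the tool goes at most 62.5 mm and 10.7 degrees, less where a joint would pass 70% of its speed; a pose out of reach is approached as far as the arm can. A call with a gripper value outside its range is refused whole. The fingers move at their own pace and stop on an object; "squeeze" is the grip in N (left out, the last holds). Time passes only in rows, so rows that repeat a pose let the fingers close. It gives the time, the measured TCP pose, the force and the opening at its end, in the units of the state.
- observe(): the state, without advancing time (a new reading comes with each control period).
- snapshot(name): name is "scene" or "top"; returns (picture, depth): 400x640x3 uint8, red, green, blue; 400x640 float32, mm along the optical axis (not along the pixel's ray), 0 where there is no reading.
- camera_model(name): a dict with "fov_y" (degrees; the focal length in pixels is half the picture's height over the tangent of half this angle, whatever the lens; pixels are square), "cx", "cy" (the principal point, pixels), "distortion" ([k1, k2, p1, p2, k3] as OpenCV has them; the pictures are not rectified), "R" (3x3) and "t" (3): a world point X has camera coordinates R X + t. Camera axes: x right, y down, z forward; pixel columns grow to the right and rows downward; lengths in mm; the calibration is good to about 2 mm. A picture is of the moment at which its call begins. camera_model takes no time and is no camera call.
- sign_off(): hands the job in, once; it reports no verdict.
Trained networks look in the newest picture that a camera, given by its name, has taken for a name from the list of things; names that differ only in an ending like _2 or _b are one class to them, and where a whole thing is asked for, a point or a joint stands for the part that bears it (a point fixed in the world has none). Each returns a list of dicts, best first, with "confidence" (0 to 1); they miss things now and then, are a little off and sometimes report something else, mostly with a low value. They report only what shows in the picture. A call takes as long as a camera call. They do not tell look-alikes from the thing itself.
- cut_out(name, camera): "region" (400x640 bool, what is visible of it) and "pixel" ([column, row] in pixels, amid what is visible of it).
- spot_point(name, camera): "pixel" ([column, row] in pixels: a listed point, or the origin of a listed thing).
The state is a dict: "time": time; "qpos": joint angles; "qvel": joint speeds; "tau": joint torques, N m; "tool_pos": TCP position; "tcp_rot": TCP orientation; "contact_force": force on the tool from outside, world axes, zero at the start; "wrist_torque": the same for the moment, N m; "opening": opening from 0.0 (shut) to 1.0 (fully open).
Only numpy, scipy, OpenCV 4.12 (cv2) and the standard library are available. Lean on these libraries where they do the work, as an engineer would, in place of code of your own. Each camera call takes 0.05 s, during which the arm holds its last target. There are 200 camera calls.

### The job

Load the sensor housing that stands upright on its base plate with a black funnel on top: drop the short, solid round steel slug through the funnel so that it falls to the bottom of the housing, then drop the small steel collar (the thick ring) in after it, so that it lies inside the housing on top of the slug.

Things in the scene. Friction and masses are not known exactly. Their poses are not given: they have to be found in the camera images.
- slug_mid (a point): Centre (half-way up) of the slug: solid steel cylinder, no hole, 24 mm across, 28 mm high, upright on the bench (z: its axis). Six loose steel parts stand on a dark mat about 110 mm apart in changing order; the rest but the collar are not needed: thin pin (16 across, 58 high), square block (34 x 34 x 20), flat washer (50 across, 6 high), flanged cap (disc 48 across, 18 mm stub, 26 high).
- collar_mid (a point): Centre (half-way up, in the hole) of the collar: a thick steel ring, 30 mm outside diameter, hole 16 mm, 18 mm high, 70 g (the slug is 100 g), lying flat on the same mat as the slug, its hole upright (z runs along the hole).
- funnel_rim (a point): Centre of the funnel's mouth, level with its rim, 135 mm above the bench. Black plastic, fixed, z up; at the rim 100 mm wide inside, 108 mm outside. Its smooth wall narrows over 53 mm to a throat 39 mm wide that leads straight into the housing below. A part let go just above the rim within about 20 mm of the middle slides in.
- well_floor (a point): Middle of the floor inside the housing, 12 mm above the bench and 123 mm straight below the centre of the funnel's mouth; z up. The housing is an upright aluminium tube, 40 mm inside and 50 mm outside diameter, 73 mm high, fixed on a dark square base plate 120 x 120 x 12 mm. The parts may come to rest in it upright or lying.
Things that resemble listed ones, but are neither listed nor needed, are in the scene too. What is shaped like the part that bears slug_mid but turquoise is not meant. Leave any pink look-alike of the part that bears collar_mid alone.

How it is judged (in metres and radians):
On the way, in this order (a step that is already met when the one before it is completed fails the run):
1. the slug lies at the bottom of the housing (horizontal distance between slug_mid and well_floor below 0.016 m and z of slug_mid in the frame of well_floor below 0.024 m), for 0.2 s.
2. the collar lies in the housing above the slug (all of step 1 and horizontal distance between collar_mid and well_floor below 0.016 m and z of collar_mid in the frame of well_floor below 0.06 m), for 0.2 s.
At the end, for the whole second after the job is handed in: The slug lies at the bottom of the housing (its centre within 16 mm of the housing's axis and less than 24 mm above its floor), the collar lies in the housing on top of it (its centre within 16 mm of the axis and less than 60 mm above the floor), and both are at rest (under 0.03 m/s) (all of step 2 and linear speed of each of slug, collar below 0.03 m/s); the robot touches nothing.
It also fails if it takes over 54 s, if anything falls off the work surface, if the arm or the gripper's body presses on something with over 40 N, if the wrist force passes 120 N, or if a joint passes its speed limit or range.

## Working session

There is one attempt and no reset: what is moved stays moved. The work goes in short steps, Python scripts to look and compute and a tool call to move; the robot and the scene stay as the last step left them, time stands still between calls to the robot, and variables do not carry over. Pictures are saved under pics/ and viewed, about 8 in all and at most 12, crops included, and the job is handed in when it is done.

Besides the shell and the picture viewer there is one more tool, called by a JSON object that holds its "method" and its "body", one argument or row to a line. apply_moves: Moves the arm, as the interface text tells. Its arguments: {"type":"object","properties":{"motion":{"type":"array","items":{"type":"array","items":{"type":"number"}}},"squeeze":{"type":"number"}},"required":["motion"]}

```bash
mkdir -p pics; ls
cat > h.py <<'E'
import numpy as np, cv2
from cell import *
def cam(n):
    m=camera_model(n); f=200/np.tan(np.radians(m["fov_y"])/2)
    return np.array([[f,0,m["cx"]],[0,f,m["cy"]],[0,0,1]]),np.array(m["distortion"],float),np.array(m["R"]),np.array(m["t"])
def ray(n,px):
    K,d,R,t=cam(n); p=cv2.undistortPoints(np.array([[px]],float),K,d)[0,0]
    return -R.T@t, R.T@np.array([p[0],p[1],1])
def at_z(n,px,z):
    o,v=ray(n,px); return o+v*(z-o[2])/v[2]
def at_d(n,px,dep):
    o,v=ray(n,px); return o+v*dep
E
python3 - <<'E'
from h import *
ims=[]
for n in("scene","top"):
    p,d=snapshot(n); cv2.imwrite(f"pics/{n}0.png",p[...,::-1]); np.save(f"{n}d.npy",d)
    print(n,at_z(n,(320,200),0).round(),(-cam(n)[2].T@cam(n)[3]).round())
    for k,z in(("slug_mid",14),("collar_mid",9),("funnel_rim",135),("well_floor",12)):
        for r in spot_point(k,n)[:4]: print("sp",k,np.round(r["pixel"]),round(r["confidence"],2),at_z(n,r["pixel"],z).round(1))
        if k[0] in"sc":
          for r in cut_out(k,n)[:4]:
            m=r["region"]; dd=d[m]; print("cut",k,np.round(r["pixel"]),round(r["confidence"],2),m.sum(),p[m].mean(0).round(),at_z(n,r["pixel"],z).round(1))
print(observe())
E
```

```text
pics
scene [467. -22.   0.] [1089.  -60.  702.]
sp slug_mid [455. 290.] 0.55 [683.8 181.5  14. ]
sp slug_mid [417. 268.] 0.5 [638.4 128.9  14. ]
cut slug_mid [418. 267.] 0.69 287 [ 32. 101.  99.] [637.2 130.   14. ]
cut slug_mid [457. 294.] 0.6 304 [100. 101. 102.] [689.7 183.5  14. ]
sp collar_mid [382. 238.] 0.71 [570.9  80.9   9. ]
cut collar_mid [381. 239.] 0.78 292 [100. 100. 102.] [571.9  78.6   9. ]
cut collar_mid [362. 267.] 0.59 262 [146.  88. 105.] [627.4  38.8   9. ]
sp funnel_rim [238. 182.] 0.55 [ 540.8 -157.3  135. ]
sp well_floor [244. 225.] 0.88 [ 530.  -160.9   12. ]
top [557. -30.   0.] [463. -15. 774.]
sp slug_mid [224. 138.] 0.61 [682.5 179.1  14. ]
sp slug_mid [247. 160.] 0.51 [637.6 127.   14. ]
cut slug_mid [224. 140.] 0.61 159 [139. 139. 135.] [680.1 178.5  14. ]
cut slug_mid [248. 159.] 0.56 130 [ 49. 154. 145.] [638.9 125.2  14. ]
sp collar_mid [269. 190.] 0.65 [573.4  78.3   9. ]
sp collar_mid [292. 161.] 0.43 [638.   32.8   9. ]
sp funnel_rim [392. 205.] 0.69 [ 535.7 -155.3  135. ]
sp well_floor [380. 212.] 0.64 [ 532.7 -156.7   12. ]
sp well_floor [392. 207.] 0.31 [ 544.9 -183.1   12. ]
sp well_floor [268. 189.] 0.27 [575.2  81.   12. ]
{'time': 0.7, 'qpos': array([ 1.05733821,  0.59925755, -0.00249517,  1.59939215,  0.00179615,
        0.94289281, -0.07977215]), 'qvel': array([ 0.00121581,  0.0004218 , -0.00212659, -0.00118368, -0.00098651,
        0.00040649, -0.00086439]), 'tau': array([ 2.38398543e-04, -7.75979805e+01,  1.56351026e+00, -2.58334672e+01,
        1.23769487e-02,  2.04697251e-03,  1.38118227e-05]), 'tool_pos': array([ 306.67413183, -656.95342722,  239.30829215]), 'tcp_rot': array([ 0.88166571,  1.38471868, -0.88177302]), 'contact_force': array([-0.21915106,  1.00239056,  0.1742989 ]), 'wrist_torque': array([-0.02854423,  0.03564156,  0.04015516]), 'opening': 1.001294160894188}
```

View pics/scene0.png

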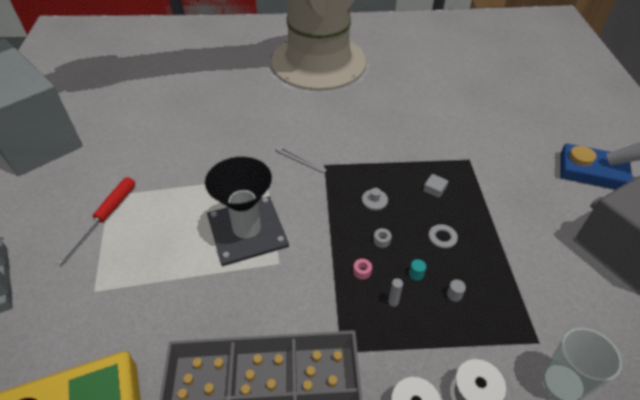

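View pics/top0.png

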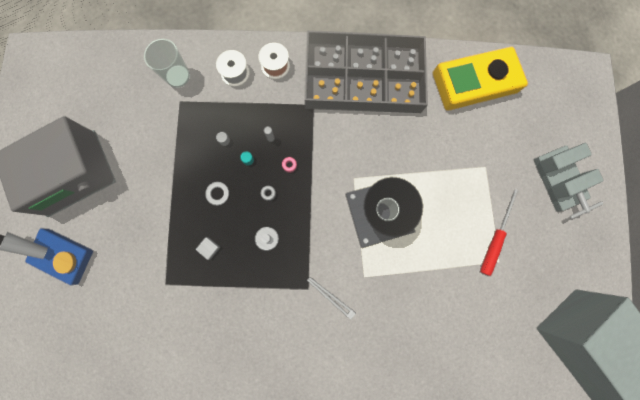

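Run:
```python
from h import *
from scipy.spatial.transform import Rotation as Ro
print(Ro.from_rotvec(observe()["tcp_rot"]).as_matrix().round(3))
# depth-based tops around each
for n,px in(("top",(224,139)),("top",(269,189)),("scene",(456,292)),("scene",(381,238))):
    d=np.load(n+"d.npy"); c,r=px
    P=np.array([at_d(n,(u,v),d[v,u]) for v in range(r-16,r+17) for u in range(c-16,c+17) if d[v,u]>0])
    for lo,hi in((10,40),):
        Q=P[(P[:,2]>lo)&(P[:,2]<hi)]
        zt=np.percentile(Q[:,2],90); T=Q[Q[:,2]>zt-5]; print(n,px,len(T),zt.round(1),T.min(0).round(1),T.max(0).round(1),((T.min(0)+T.max(0))/2).round(1),T.mean(0).round(1))
d=np.load("topd.npy")
P=np.array([at_d("top",(u,v),d[v,u]) for v in range(150,270) for u in range(330,450) if d[v,u]>0])
Q=P[(P[:,2]>128)&(P[:,2]<145)]; print("rim",len(Q),Q.min(0),Q.max(0),(Q.min(0)+Q.max(0))/2)
```

```text
[[-0.     0.906  0.423]
 [-0.     0.423 -0.906]
 [-1.    -0.     0.   ]]
top (224, 139) 102 29.7 [670.5 170.6  24.7] [692.3 194.5  30.5] [681.4 182.5  27.6] [681.6 182.3  27.7]
top (269, 189) 100 20.0 [553.9  66.9  15. ] [583.7  94.   22.7] [568.8  80.4  18.9] [568.4  80.   18. ]Traceback (most recent call last):
  File "<stdin>", line 7, in <module>
  File "h.py", line 12, in at_d
    o,v=ray(n,px); return o+v*dep
        ~~~^^^^^^
  File "h.py", line 7, in ray
    K,d,R,t=cam(n); p=cv2.undistortPoints(np.array([[px]],float),K,d)[0,0]
            ~~~^^^
  File "h.py", line 4, in cam
    m=camera_model(n); f=200/np.tan(np.radians(m["fov_y"])/2)
ValueError: time passes only in moves, steps and waits
```

The top view shows the grey slug at (223,138), the turquoise look-alike at (247,158), the pin at (268,133), the collar at (268,192) and the pink ring at (289,164). The funnel mouth is at about (393,207). The scene view shows the same layout, with the slug at (456,291) and the collar at (382,238).

```bash
sed -i 's/^def cam(n)/from functools import lru_cache\n@lru_cache\ndef cam(n)/' h.py
python3 - <<'E'
from h import *
def cloud(n,c,r,w):
    d=np.load(n+"d.npy")
    return np.array([at_d(n,(u,v),d[v,u]) for v in range(max(0,r-w),min(400,r+w+1)) for u in range(c-w,c+w+1) if d[v,u]>0])
for n,c,r,h,rad in(("top",224,139,28,12),("scene",456,292,28,12),("top",269,189,18,15),("scene",381,238,18,15)):
    P=cloud(n,c,r,16); Q=P[(P[:,2]>h-4)&(P[:,2]<h+5)]
    print(n,h,len(Q),((Q.min(0)+Q.max(0))/2).round(1),(Q.max(0)-Q.min(0)).round(1),Q.mean(0).round(1))
for n,c,r in(("top",393,205),("scene",238,185)):
    P=cloud(n,c,r,50); Q=P[(P[:,2]>130)&(P[:,2]<145)]
    cc,rr=cv2.minEnclosingCircle(Q[:,:2].astype(np.float32)); print("rim",n,len(Q),cc,rr,Q[:,2].mean())
E
```

```text
top 28 104 [681.4 182.5  27.3] [21.8 23.9  6.3] [681.5 182.2  27.6]
scene 28 165 [683.8 182.2  27.7] [22.9 22.5  7.4] [684.4 181.8  28. ]
top 18 100 [568.8  80.4  18.9] [29.8 27.1  7.7] [568.4  80.   18. ]
scene 18 150 [569.3  80.   17.7] [30.7 28.6  7. ] [570.8  80.   17.5]
rim top 613 (534.0317993164062, -157.0594024658203) 53.838340759277344 133.67600137198093
rim scene 595 (534.3928833007812, -155.54299926757812) 54.989044189453125 133.56869661045363
```

{"method": "apply_moves", "body": {
  "motion": [
    [0,0,0,0,695.5,-601,1],
    [0,0,0,0,695.5,-601,1],
    [0,0,0,0,695.5,-601,1],
    [0,0,0,0,695.5,-601,1],
    [0,0,0,0,695.5,-601,1],
    [0,0,0,0,695.5,-601,1],
    [0,0,0,0,695.5,-601,1],
    [0,0,0,0,695.5,-601,1]
  ],
  "squeeze": 40
}}

```text
time: 1.7
tool_pos: [512.0, -198.9, 239.6]
tcp_rot: [0.882, 1.384, -0.882]
contact_force: [0.3, -0.6, 0.1]
opening: 0.999
```

```bash
cat > go.py <<'E'
import sys,numpy as np
from cell import observe,tcp_to_tips
from scipy.spatial.transform import Rotation as Ro
s=observe(); R=Ro.from_rotvec(s["tcp_rot"]).as_matrix()
if len(sys.argv)>3: print("shift",(R.T@(np.array(sys.argv[1:4],float)-s["tool_pos"])).round(1))
print("t",s["time"],"pos",s["tool_pos"].round(1),"open",round(s["opening"],3),"F",s["contact_force"].round(1),"q",s["qpos"].round(2)); print(R.round(3)[:,2],tcp_to_tips if not callable(tcp_to_tips) else tcp_to_tips())
E
python3 go.py 682.5 182 12
```

```text
shift [ 227.7  315.4 -273.2]
t 1.7 pos [ 512.  -198.9  239.6] open 0.999 F [ 0.3 -0.6  0.1] q [ 0.3   0.39 -0.04  2.    0.02  0.75 -0.89]
[ 0.423 -0.906  0.001] 8.0
```

{"method": "apply_moves", "body": {
  "motion": [
    [0,0,0,0,316,-273.5,1],
    [0,0,0,0,316,-273.5,1],
    [0,0,0,50,316,-273.5,1],
    [0,0,0,80,316,-273.5,1],
    [0,0,0,110,316,-273.5,1],
    [0,0,0,140,316,-273.5,1],
    [0,0,0,170,316,-273.5,1],
    [0,0,0,170,316,-273.5,1]
  ]
}}

```text
time: 2.7
tool_pos: [681.5, 183.6, 66.8]
tcp_rot: [0.88, 1.387, -0.881]
contact_force: [0.3, 0.1, 0.5]
opening: 1.003
```

```bash
python3 go.py 682.5 182 12
```

```text
shift [54.7  0.3  1.9]
t 2.7 pos [681.5 183.6  66.8] open 1.003 F [0.3 0.1 0.5] q [-0.32  0.77 -0.04  1.76  0.05  0.61 -1.52]
[ 0.425 -0.905 -0.001] 8.0
```

{"method": "apply_moves", "body": {
  "motion": [
    [0,0,0,30,0,1.5,1],
    [0,0,0,54,0,1.5,1],
    [0,0,0,54,0,1.5,0.5],
    [0,0,0,54,0,1.5,0],
    [0,0,0,54,0,1.5,0],
    [0,0,0,54,0,1.5,0],
    [0,0,0,54,0,1.5,0],
    [0,0,0,54,0,1.5,0]
  ],
  "squeeze": 40
}}

```text
time: 3.7
tool_pos: [683.2, 179.8, 16.8]
tcp_rot: [0.883, 1.383, -0.88]
contact_force: [-0.3, 0.2, 6.2]
opening: 0.264
```

```bash
python3 go.py 534.3 -156.3 210
```

```text
shift [-193.7 -276.7  241.6]
t 3.7 pos [683.2 179.8  16.8] open 0.264 F [-0.3  0.2  6.2] q [-0.32  0.84 -0.04  1.77  0.05  0.53 -1.52]
[ 0.423 -0.906  0.   ] 8.0
```

{"method": "apply_moves", "body": {
  "motion": [
    [0,0,0,-20,0,0,0],
    [0,0,0,-60,0,0,0],
    [0,0,0,-115,0,0,0],
    [0,0,0,-165,-40,35,0],
    [0,0,0,-165,-80,70,0],
    [0,0,0,-165,-120,105,0],
    [0,0,0,-165,-160,140,0],
    [0,0,0,-165,-200,175,0]
  ]
}}

```text
time: 4.7
tool_pos: [574.6, -65.3, 181.9]
tcp_rot: [0.882, 1.383, -0.881]
contact_force: [0.8, -0.4, -1.2]
opening: 0.26
```

```bash
python3 go.py 534.3 -156.3 165
python3 - <<'E'
from h import *
p,d=snapshot("scene"); cv2.imwrite("pics/s1.png",cv2.resize(p[80:330,180:520,::-1],None,fx=2,fy=2))
E
```

```text
shift [ 16.8 -75.   65.4]
t 4.7 pos [574.6 -65.3 181.9] open 0.26 F [ 0.8 -0.4 -1.2] q [ 0.06  0.5  -0.07  1.99  0.05  0.65 -1.17]
[ 0.423 -0.906  0.001] 8.0
```

View pics/s1.png

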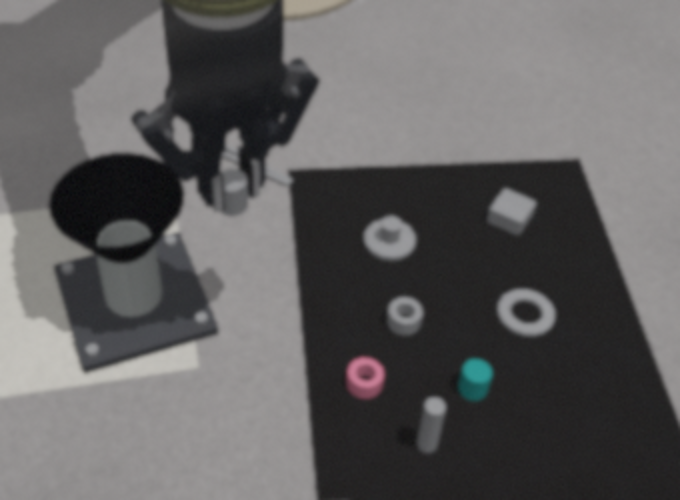

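The slug is held between the fingers at crop (232,190), and its mat spot is empty. Next I carry it over the funnel.

{"method": "apply_moves", "body": {
  "motion": [
    [0,0,0,0,-38,33,0],
    [0,0,0,0,-75,65,0],
    [0,0,0,10,-75,65,0],
    [0,0,0,16,-75,65,0],
    [0,0,0,16,-75,65,0]
  ]
}}

```text
time: 5.38
tool_pos: [535.2, -152.9, 164.2]
tcp_rot: [0.881, 1.386, -0.88]
contact_force: [0.5, 0.8, -0.0]
opening: 0.263
```

```bash
python3 go.py 534.3 -156.3 165
```

```text
shift [-0.8 -2.2  2.7]
t 5.375 pos [ 535.2 -152.9  164.2] open 0.263 F [ 0.5  0.8 -0. ] q [ 0.23  0.5  -0.07  2.05  0.06  0.59 -1.02]
[ 0.425 -0.905 -0.001] 8.0
```

{"method": "apply_moves", "body": {
  "motion": [
    [0,0,0,0,-2,2.5,0],
    [0,0,0,0,-2,2.5,1],
    [0,0,0,0,-2,2.5,1],
    [0,0,0,0,-2,2.5,1],
    [0,0,0,0,-2,2.5,1],
    [0,0,0,-30,-2,2.5,1],
    [0,0,0,-60,-2,2.5,1]
  ]
}}

```text
time: 6.25
tool_pos: [533.8, -157.4, 224.7]
tcp_rot: [0.882, 1.386, -0.882]
contact_force: [1.0, -0.9, 0.4]
opening: 1.004
```

```bash
python3 go.py 569.5 80 12
python3 - <<'E'
from h import *
p,d=snapshot("scene"); cv2.imwrite("pics/s2.png",cv2.resize(p[80:330,180:520,::-1],None,fx=2,fy=2))
for r in spot_point("collar_mid","scene"): print(r["pixel"],r["confidence"],at_z("scene",r["pixel"],9))
E
```

```text
shift [ 212.7  132.9 -199.8]
t 6.25 pos [ 533.8 -157.4  224.7] open 1.004 F [ 1.  -0.9  0.4] q [ 0.24  0.42 -0.08  2.    0.05  0.73 -1.  ]
[ 0.423 -0.906 -0.001] 8.0
[379.5, 239.0] 0.75 [571.76287837  76.16014462   9.        ]
[359.3, 269.0] 0.73 [631.90983581  33.90509368   9.        ]
```

View pics/s2.png

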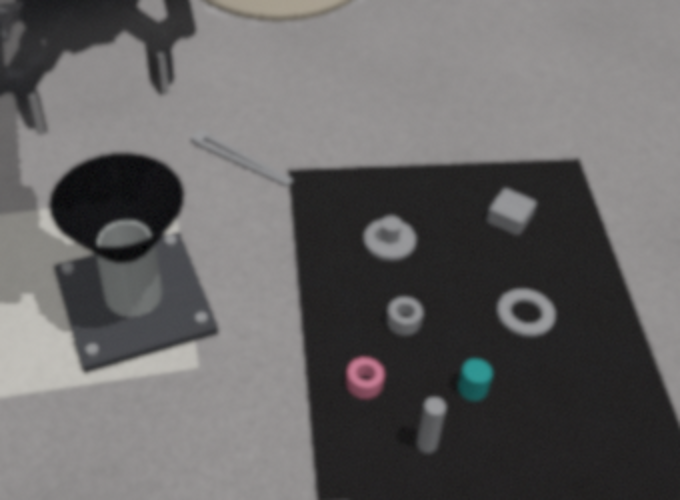

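The slug has left the gripper and isn't lying outside, and the collar is unmoved at crop (404,315). I move over the collar, which also clears the top camera's view into the funnel.

{"method": "apply_moves", "body": {
  "motion": [
    [0,0,0,0,33,-50,1],
    [0,0,0,0,66,-100,1],
    [0,0,0,20,99,-150,1],
    [0,0,0,60,133,-199.5,1],
    [0,0,0,110,133,-199.5,1],
    [0,0,0,155,133,-199.5,1],
    [0,0,0,155,133,-199.5,1]
  ]
}}

```text
time: 7.22
tool_pos: [567.8, 79.5, 66.0]
tcp_rot: [0.878, 1.39, -0.886]
contact_force: [0.0, -0.5, 0.9]
opening: 1.001
```

```bash
python3 go.py 569.5 80 12
python3 - <<'E'
from h import *
p,d=snapshot("top"); cv2.imwrite("pics/t1.png",cv2.resize(p[150:270,330:450,::-1],None,fx=4,fy=4))
K,D,R,t=cam("top")
P=[(at_d("top",(u,v),d[v,u])) for v in range(185,230) for u in range(365,410) if d[v,u]>0]
P=np.array(P); Q=P[(P[:,2]<75)&(np.hypot(P[:,0]-534.3,P[:,1]+156.3)<20)]
print(len(Q),np.percentile(Q[:,2],[0,25,50,75,100]).round(),Q.mean(0).round())
E
```

```text
shift [54.   2.1  0.3]
t 7.225 pos [567.8  79.5  66. ] open 1.001 F [ 0.  -0.5  0.9] q [-0.19  0.67 -0.06  2.07  0.1   0.41 -1.47]
[ 0.424 -0.906 -0.002] 8.0
228 [10. 27. 39. 41. 73.] [ 539. -161.   36.]
```

View pics/t1.png

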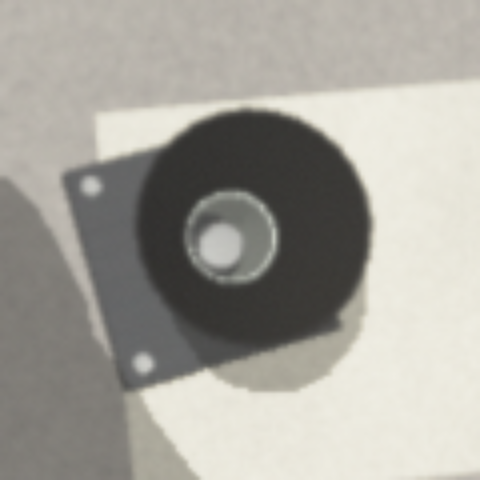

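The top crop shows the slug upright in the housing at crop (220,243), with its top at z≈40 as expected. Now I grip the collar.

{"method": "apply_moves", "body": {
  "motion": [
    [0,0,0,30,2,0.5,1],
    [0,0,0,54,2,0.5,1],
    [0,0,0,54,2,0.5,0.5],
    [0,0,0,54,2,0.5,0],
    [0,0,0,54,2,0.5,0],
    [0,0,0,54,2,0.5,0],
    [0,0,0,54,2,0.5,0],
    [0,0,0,30,2,0.5,0]
  ],
  "squeeze": 40
}}

```text
time: 8.28
tool_pos: [571.7, 80.0, 39.4]
tcp_rot: [0.881, 1.386, -0.882]
contact_force: [-0.5, -0.3, -0.2]
opening: 0.325
```

```bash
python3 go.py 534.3 -156.3 175
```

```text
shift [-135.5 -134.   198.2]
t 8.275 pos [571.7  80.   39.4] open 0.325 F [-0.5 -0.3 -0.2] q [-0.2   0.71 -0.06  2.08  0.1   0.36 -1.47]
[ 0.423 -0.906 -0.   ] 8.0
```

{"method": "apply_moves", "body": {
  "motion": [
    [0,0,0,-50,0,0,0],
    [0,0,0,-100,0,0,0],
    [0,0,0,-135,-25,37,0],
    [0,0,0,-135,-55,82,0],
    [0,0,0,-135,-88,130,0],
    [0,0,0,-135,-115,170,0],
    [0,0,0,-135,-134,198,0],
    [0,0,0,-135,-134,198,0]
  ]
}}

```text
time: 9.28
tool_pos: [533.6, -159.5, 175.0]
tcp_rot: [0.885, 1.382, -0.886]
contact_force: [0.7, 0.6, -1.1]
opening: 0.324
```

```bash
python3 go.py 534.3 -156.3 160
python3 - <<'E'
from h import *
p,d=snapshot("scene"); cv2.imwrite("pics/s3.png",cv2.resize(p[80:330,180:520,::-1],None,fx=2,fy=2))
E
```

```text
shift [15.   2.  -2.6]
t 9.275 pos [ 533.6 -159.5  175. ] open 0.324 F [ 0.7  0.6 -1.1] q [ 0.27  0.49 -0.11  2.04  0.09  0.62 -1.05]
[ 0.418 -0.908  0.001] 8.0
```

View pics/s3.png

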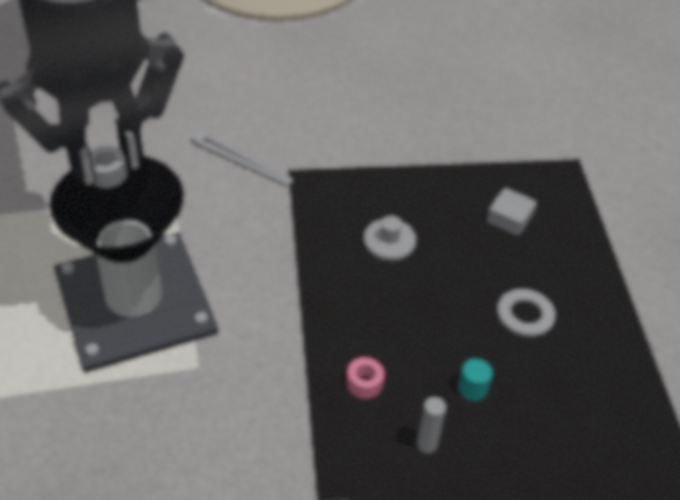

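The collar is held level at crop (107,165) over the funnel mouth. I lower it slightly and release.

{"method": "apply_moves", "body": {
  "motion": [
    [0,0,0,13,1.5,-2,0],
    [0,0,0,13,1.5,-2,0],
    [0,0,0,13,1.5,-2,1],
    [0,0,0,13,1.5,-2,1],
    [0,0,0,13,1.5,-2,1],
    [0,0,0,13,1.5,-2,1],
    [0,0,0,-20,1.5,-2,1],
    [0,0,0,-70,1.5,-2,1]
  ]
}}

```text
time: 10.32
tool_pos: [534.2, -153.5, 244.1]
tcp_rot: [0.881, 1.388, -0.883]
contact_force: [1.2, 0.5, -0.3]
opening: 1.006
```

{"method": "apply_moves", "body": {
  "motion": [
    [0,0,0,0,20,-50,1],
    [0,0,0,0,40,-100,1],
    [0,0,0,0,60,-150,1],
    [0,0,0,0,70,-200,1],
    [0,0,0,0,70,-200,1],
    [0,0,0,0,70,-200,1]
  ]
}}

```text
time: 11.08
tool_pos: [513.9, 56.7, 244.3]
tcp_rot: [0.881, 1.384, -0.882]
contact_force: [0.7, -0.4, -0.5]
opening: 1.004
```

```bash
python3 go.py
python3 - <<'E'
from h import *
p,d=snapshot("top"); cv2.imwrite("pics/t2.png",cv2.resize(p[150:270,330:450,::-1],None,fx=4,fy=4))
P=np.array([(at_d("top",(u,v),d[v,u])) for v in range(185,230) for u in range(365,410) if d[v,u]>0]); Q=P[(P[:,2]<75)&(np.hypot(P[:,0]-534.3,P[:,1]+156.3)<20)]
print(len(Q),np.percentile(Q[:,2],[0,25,50,75,100]).round(),Q.mean(0).round())
E
```

```text
t 11.075 pos [513.9  56.7 244.3] open 1.004 F [ 0.7 -0.4 -0.5] q [-0.1   0.35 -0.16  2.06  0.08  0.74 -1.44]
[ 0.423 -0.906  0.   ] 8.0
229 [11. 39. 55. 59. 74.] [ 538. -159.   48.]
```

View pics/t2.png

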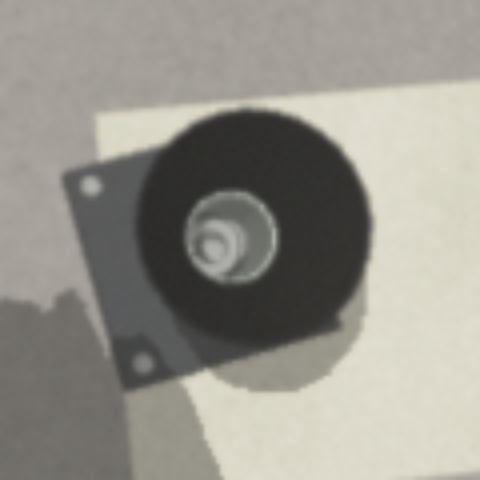

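The collar lies flat on the slug at crop (215,247). Its top is at z≈58, which matches 12+28+18.

```bash
python3 -c "
from cell import *
print(sign_off())"
```

```text
the job is handed in; nothing more can be done
None
```

The slug went through the funnel and stands upright at the bottom of the housing, and the collar lies flat on top of it. I handed the job in at about 11 s of the 54 s allowed; `sign_off` gives no verdict.

- **Last checks:** depth readings inside the housing put the slug's top at z ≈ 40 mm and, after the second drop, the collar's top at about 58 mm, as expected for the two stacked. The final top picture shows the collar inside the tube. The gripper was open and about 210 mm away in y, 244 mm up.
- **Not checked:** I took no second picture to confirm both parts were still.
- **What disagreed:** the camera estimates of the parts' positions differed by up to about 5 mm. While gripping the slug the tool stopped about 4 mm higher than commanded, with a 6 N upward force, but the grip held.

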